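Scrub out the fuel strainer bowl

ROBOT

A 6-joint arm with a two-finger parallel gripper is mounted at the origin on the work surface. World frame = base frame: x ahead of the robot, y to its left, z up, the work surface at z = 0. Lengths are in m, angles in rad, forces in N, time in s.
With the tool pointing down it reaches from about 0.35 to 0.975 m from the base axis. Payload 4.9 kg.
Tool frame: the origin (TCP) lies at the very end of the fingers, on their centre line; the grasp point (between the pads) lies 19 mm behind it; x points along the fingers, y is the direction in which the jaws open and shut, and the axes are right-handed (so a half turn about x gives the same grasp; the last joint's range is limited). The gripper opens to 85 mm and grips with 20 to 120 N. Pads are 22 mm wide; open, the fingers measure 114 mm over their backs; the gripper's body (76 mm by 85 mm) begins 54 mm behind the grasp point. The pads swing forward as they close: fully open they stand 13 mm farther back than shut.
Start: joints at [-1.338, 0.053, 1.613, -0, 1.476, -0.119], TCP at [0.215, -0.587, 0.231] pointing down, gripper open.
Joint ranges: [-3.01, 3.01], [-1.01, 2.22], [0.06, 2.58], [-1.02, 4.17], [0.09, 2.62], [-3.14, 3.14]. Speed limits (rad/s): [2.57, 2.57, 3.14, 3.14, 3.14, 3.14].

INTERFACE

Orientations are given as a unit quaternion [w, x, y, z].
In Python, from plant import manip gives the robot as it stands.
- The arm moves only by the tool play_rows, never from a script. Its argument "plan" is a list of rows, each a list of 5 numbers: the shift along the tool's x, y, z in mm, then the turn about the tool's x in rad, then the closure, from -1 (fully open) to 1 (shut). A call has 1 to 8 rows; each row is the pose to reach, as a shift and turn from the pose commanded when the call began, along the tool's axes at that moment; what a row does not reach only later rows make up. A row lasts 1/8 s, in which the tool goes at most 62.5 mm and 10.7 degrees, less where a joint would pass 70% of its speed; a pose out of reach is approached as far as the arm can. A call with a gripper value outside its range is refused whole. The fingers move at their own pace and stop on an object; the grip force is fixed at half the most. Time passes only in rows, so rows that repeat a pose let the fingers close. It gives the time, the measured TCP pose, the force and the opening at its end, in the units of the state.
- manip.state(): the state, without advancing time (a new reading comes with each control period).
- manip.grab_frame(name): name is "side" or "top" or "wrist"; returns a dict with "img" (384x512x3 uint8, red, green, blue), "range_z" (384x512 float32, m along the optical axis (not along the pixel's ray), 0 where there is no reading), "fx", "fy", "cx", "cy" (pixels), "origin" and "rotation" of the camera in the world. Camera axes: x right, y up, looking along -z (the intrinsics and any distortion apply to the point x, -y, -z); pixel columns grow to the right and rows downward; lengths in m; the calibration is good to about 2 mm. A picture is of the moment at which its call begins.
- manip.job_done(): hands the job in, once; it reports no verdict.
The state is a dict: "time": time; "joint_pos": joint angles; "joint_vel": joint speeds; "joint_efforts": joint torques, N m; "tool_pos": TCP position; "tool_rot": TCP orientation; "contact_force": force on the tool from outside, world axes, zero at the start; "ft_torque": the same for the moment, N m; "gripper_width": opening from 0.0 (shut) to 1.0 (fully open).
Only numpy, scipy, OpenCV 4.12 (cv2) and the standard library are available. Lean on these libraries where they do the work, as an engineer would, in place of code of your own. Each camera call takes 0.05 s, during which the arm holds its last target. There are 200 camera calls.

TASK

Take the bottle brush out of its red pot and scrub the inside of the glass fuel-strainer bowl: push the brush straight down to the floor of the bowl and draw it up until the bristles reach the mouth, three times over. Then stand the brush back in its pot and let go; the glass bowl must stay standing where it is in the tray, never struck or leaned on hard, and everything else on the bench is left alone.

Things in the scene. Friction and masses are not known exactly. Their poses are not given: they have to be found in the camera images.
- brush: Bottle brush, 200 mm long, 0.14 kg, upright in its pot, bristles down. Origin: centre of the underside of the bristle head; its z axis runs up the stem. z 0 to 45 mm: bristle head; 45 to 114 mm: bare steel stem 6 mm across; 114 to 120 mm: brass ferrule; 120 to 200 mm: round yellow handle, 24 mm across.
- brush_tip (a point): Centre of the underside of the bristle head (same point as the brush's origin). The head's stiff core is 46 mm across, tapering to 36 mm at the underside; the fringe of bristles, 57 mm across, gives without resistance.
- brush_grip (a point): The middle of the yellow handle's upper part, on the brush's axis, 172 mm above the brush's underside: a good place to grip from above.
- brush_pot: Round red metal pot screwed down to the bench, 68 mm across with a 96 mm foot flange, 55 mm high; its bore is 60 mm across and its inner floor is 5 mm above the bench. Origin: centre of its underside; z up. The brush stands in it on the inner floor.
- bowl: Round clear-glass fuel-strainer bowl with greenish rim and foot, loose, about 0.4 kg, standing mouth up in the tray beside the strainer head. 70 mm across (74 mm at the rim), 120 mm high, straight bore 60 mm across, inner floor 8 mm above its underside. Origin: centre of its underside; z up along its axis.
- bowl_mouth (a point): Centre of the bowl's mouth, at rim height, 120 mm above its underside.
- bowl_floor (a point): Centre of the bowl's inner floor, 112 mm below the mouth.
- tray: White enamel drip tray with a dark blue rim, fixed to the bench, 180 x 260 mm, 18 mm high, inner floor 5 mm above the bench. Origin: centre of its underside; its long side runs along its y axis.
- strainer_head: Cast aluminium head of the strainer, flange 82 mm across, 42 mm high, with two brass-ended side ports; loose in the tray beside the bowl; to be left alone. Origin: centre of its underside.
- compass: Brass compass bowl, 120 mm across, 73 mm high, loose on the bench towards the far edge; to be left alone. Origin: centre of its underside.
- gauze: Copper gauze filter, 60 mm flange and 50 mm body, 70 mm high, loose on the bench towards the far edge; to be left alone. Origin: centre of its underside.
- wrench: Steel wrench, 190 mm long, lying on the bench at the left; to be left alone. Origin: about its middle.
- screwdriver: Screwdriver, 200 mm long, lying on the bench at the right; to be left alone. Origin: about its middle.
- polish_tin: Blue tin with a steel lid, 80 mm across, 95 mm high, loose on the bench at the left; to be left alone. Origin: centre of its underside.

How it is judged:
On the way, in this order (a step that is already met when the one before it is completed fails the run):
1. the brush is lifted out of its pot (z of brush_tip in the frame of brush_pot above 0.06 m), for 0.05 s.
2. first stroke down: the brush's underside is inside the bowl, within 10 mm of its floor, the brush within 0.25 rad of the bowl's axis (z of brush_tip in the frame of bowl below 0.018 m and horizontal distance between brush_tip and bowl_mouth below 0.02 m and angle between the z axis of brush and the z axis of bowl, either way round below 0.25 rad), for 0.05 s.
3. first stroke up: the brush is drawn up along the bowl's axis until its bristles are within 7 mm of the mouth (underside 60 mm or more above the floor) or higher (z of brush_tip in the frame of bowl above 0.068 m and horizontal distance between brush_tip and bowl_mouth below 0.02 m and angle between the z axis of brush and the z axis of bowl, either way round below 0.25 rad), for 0.02 s.
4. second stroke down: the brush's underside is inside the bowl, within 10 mm of its floor, the brush within 0.25 rad of the bowl's axis (all of step 2), for 0.05 s.
5. second stroke up: the brush is drawn up along the bowl's axis until its bristles are within 7 mm of the mouth (underside 60 mm or more above the floor) or higher (all of step 3), for 0.02 s.
6. third stroke down: the brush's underside is inside the bowl, within 10 mm of its floor, the brush within 0.25 rad of the bowl's axis (all of step 4), for 0.05 s.
7. third stroke up: the brush is drawn up along the bowl's axis until its bristles are within 7 mm of the mouth (underside 60 mm or more above the floor) or higher (all of step 5), for 0.02 s.
At the end, for the whole second after the job is handed in: The brush stands released and at rest in its pot, underside within 7 mm of the pot's floor, within 0.25 rad of upright. The bowl stands at rest within 0.08 rad of upright and 30 mm of where it began; no other loose thing is more than 25 mm from where it began (horizontal distance between brush_tip and brush_pot below 0.015 m and z of brush_tip in the frame of brush_pot below 0.012 m and angle between brush's own z axis and vertical below 0.25 rad and linear speed of each of brush, bowl below 0.02 m/s and angle between bowl's own z axis and vertical below 0.08 rad and distance of bowl from where it was at the start of the episode below 0.03 m and not (distance of strainer_head from where it was at the start of the episode above 0.025 m) and not (distance of compass from where it was at the start of the episode above 0.025 m) and not (distance of gauze from where it was at the start of the episode above 0.025 m) and not (distance of wrench from where it was at the start of the episode above 0.025 m) and not (distance of screwdriver from where it was at the start of the episode above 0.025 m) and not (distance of polish_tin from where it was at the start of the episode above 0.025 m)); the robot touches nothing.
It fails at once if the glass bowl is tipped by more than 0.2 rad (angle between bowl's own z axis and vertical above 0.2 rad).
It fails at once if the glass bowl is shoved or lifted more than 30 mm from where it stood (distance of bowl from where it was at the start of the episode above 0.03 m).
It fails at once if the glass bowl is struck or pressed with more than 30 N by the brush (contact force between brush and bowl above 30 N).
It fails at once if the robot itself strikes or squeezes the glass bowl (more than 5 N) (contact force between any of the fingers, the arm and bowl above 5 N).
It fails at once if any other loose thing is moved by more than 25 mm (distance of any of strainer_head, compass, gauze, wrench, screwdriver, polish_tin from where it was at the start of the episode above 0.025 m).
It also fails if it takes over 61 s, if anything falls off the work surface, if the arm or the gripper's body presses on something with over 40 N, if the wrist force passes 120 N, or if a joint passes its speed limit or range.

## Working session

There is one attempt and no reset: what is moved stays moved. The work goes in short steps, Python scripts to look and compute and a tool call to move; the robot and the scene stay as the last step left them, time stands still between calls to the robot, and variables do not carry over. Pictures are saved under pics/ and viewed, about 8 in all and at most 12, crops included, and the job is handed in when it is done.

Besides the shell and the picture viewer there is one more tool, called as name(argument=value, ...) on one line, values as JSON. play_rows: Moves the arm, as the interface text tells. Its arguments: {"type":"object","properties":{"plan":{"type":"array"}},"required":["plan"]}

```bash
mkdir -p pics
cat > h.py <<'E'
import numpy as np, cv2
from plant import manip
def cloud(f):
    z=f["range_z"]; v,u=np.mgrid[0:z.shape[0],0:z.shape[1]]
    p=np.stack([(u-f["cx"])/f["fx"]*z,-(v-f["cy"])/f["fy"]*z,-z],-1)
    return p@np.array(f["rotation"]).T+np.array(f["origin"])
def save(n,f): cv2.imwrite("pics/%s.png"%n,f["img"][...,::-1])
E
python3 - <<'E'
from h import *
print(manip.state())
fs=[manip.grab_frame(n) for n in("top","side")]
for n,f in zip(("top","side"),fs):
    print(n,{k:v for k,v in f.items() if k not in("img","range_z")}); np.savez("%s0.npz"%n,P=cloud(f),img=f["img"],z=f["range_z"])
    save(n+"0",f)
E
```

```text
{'time': 0.0, 'joint_pos': array([-1.33800280e+00,  5.33372286e-02,  1.61431014e+00,  1.73213509e-06,
        1.47602741e+00, -1.19009465e-01]), 'joint_vel': array([ 5.40856632e-04, -7.41940198e-04, -1.58574132e-04,  7.62037944e-04,
       -6.33636029e-04,  5.81786229e-05]), 'joint_efforts': array([-1.57635473e-03, -3.93679476e+01, -3.70178211e+01, -1.28138686e-04,
        7.16124487e-03,  1.01206825e-05]), 'tool_pos': array([ 0.21521653, -0.5860977 ,  0.23006557]), 'tool_rot': array([-0.1230056 , -0.69615393, -0.12447557,  0.69623643]), 'contact_force': array([-0.34730306, -0.01089083, -0.32346204]), 'ft_torque': array([-0.01059499,  0.02672828, -0.01704187]), 'gripper_width': 1.00232339438582}
top {'fx': 440.0061163215254, 'fy': 440.0061163215254, 'cx': 251.0538631308251, 'cy': 191.19591112657244, 'origin': array([0.46900951, 0.02744286, 1.54545896]), 'rotation': array([ 0.71027953,  0.04580688, -0.0336112 , -0.70162312])}Traceback (most recent call last):
  File "<stdin>", line 5, in <module>
  File "h.py", line 6, in cloud
    return p@np.array(f["rotation"]).T+np.array(f["origin"])
           ~^~~~~~~~~~~~~~~~~~~~~~~~~~
ValueError: matmul: Input operand 1 has a mismatch in its core dimension 0, with gufunc signature (n?,k),(k,m?)->(n?,m?) (size 4 is different from 3)
```

```bash
cat > h.py <<'E'
import numpy as np, cv2
from plant import manip
from scipy.spatial.transform import Rotation as R
def rot(q): return R.from_quat(np.asarray(q)[[1,2,3,0]]).as_matrix()
def cloud(f):
    z=f["range_z"]; v,u=np.mgrid[0:z.shape[0],0:z.shape[1]]
    p=np.stack([(u-f["cx"])/f["fx"]*z,-(v-f["cy"])/f["fy"]*z,-z],-1)
    P=p@rot(f["rotation"]).T+np.array(f["origin"]); P[z<=0]=np.nan; return P
def proj(f,X):
    c=(np.atleast_2d(X)-np.array(f["origin"]))@rot(f["rotation"])
    return np.c_[f["cx"]-f["fx"]*c[:,0]/c[:,2], f["cy"]+f["fy"]*c[:,1]/c[:,2]]
def save(n,f): cv2.imwrite("pics/%s.png"%n,f["img"][...,::-1])
def tool(): 
    s=manip.state(); return np.array(s["tool_pos"]),rot(s["tool_rot"]),s
E
python3 - <<'E'
from h import *
import pickle
fs={n:manip.grab_frame(n) for n in("top","side")}
pickle.dump(fs,open("f0.pkl","wb"))
for n,f in fs.items():
    print(n,{k:v for k,v in f.items() if k not in("img","range_z")}); save(n+"0",f)
print(rot(manip.state()["tool_rot"]).round(3))
E
```

```text
top {'fx': 440.0061163215254, 'fy': 440.0061163215254, 'cx': 251.0538631308251, 'cy': 191.19591112657244, 'origin': array([0.46900951, 0.02744286, 1.54545896]), 'rotation': array([ 0.71027953,  0.04580688, -0.0336112 , -0.70162312])}
side {'fx': 418.1698052844325, 'fy': 418.1698052844325, 'cx': 250.54364331233614, 'cy': 193.00017498270225, 'origin': array([-0.05071085,  0.85868002,  0.84520998]), 'rotation': array([-0.30009385, -0.15627041,  0.44337216,  0.83002673])}
[[-0.     0.345 -0.939]
 [ 0.001 -0.939 -0.345]
 [-1.    -0.001 -0.   ]]
```

View pics/top0.png

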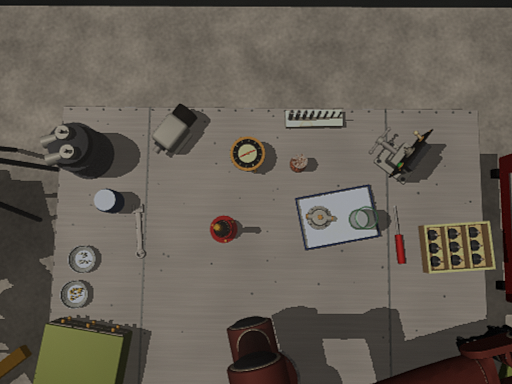

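View pics/side0.png

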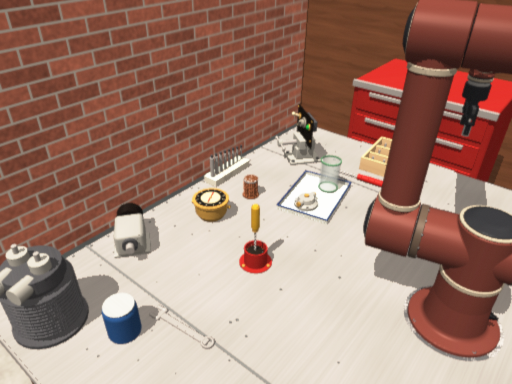

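Top: pot with brush near (223,229), glass bowl near (362,217), strainer head near (320,216), screwdriver near (400,240). Side: yellow handle at (255,215), bowl at (330,173). Next I'll measure the brush, pot and bowl.

```bash
cat > m.py <<'E'
from h import *
import pickle
fs=pickle.load(open("f0.pkl","rb"))
for n,f in fs.items():
    P=cloud(f); hsv=cv2.cvtColor(f["img"],cv2.COLOR_RGB2HSV); h,s,v=[hsv[...,i].astype(int) for i in range(3)]
    near=(abs(P[...,0]-.42)<.35)&(abs(P[...,1])<.6)
    red=near&((h<6)|(h>174))&(s>170)&(v>70)&(P[...,1]>0)&(P[...,0]>.3); 
    p=P[red]; print(n,"red",len(p),"z",np.nanpercentile(p[:,2],[2,50,98]).round(3))
    m=red&(P[...,2]>.048)&(P[...,2]<.065)
    if m.sum(): print("  rim mid",((np.nanmin(P[m],0)+np.nanmax(P[m],0))/2).round(4),np.ptp(P[m],axis=0).round(3))
    m=red&(P[...,2]<.02)
    if m.sum(): print("  flange mid",((np.nanmin(P[m],0)+np.nanmax(P[m],0))/2).round(4),np.ptp(P[m],axis=0).round(3))
    yel=near&(h>14)&(h<28)&(s>150)&(v>90)&(P[...,2]>.11)&(P[...,1]>0)
    p=P[yel]; print("  yellow",len(p),np.nanmean(p,0).round(4),np.nanmin(p,0).round(3),np.nanmax(p,0).round(3))
    t=p[p[:,2]>np.nanmax(p[:,2])-.006]; print("  ytop",len(t),np.mean(t,0).round(4))
    c=(362,217) if n=="top" else (330,173)
    for du in range(-20,21,4): 
        print("   ",[tuple(P[c[1]+dv,c[0]+du].round(3)) for dv in (-10,0,10)])
    x0,y0=c[0]-60,c[1]-45
    cr=f["img"][y0:y0+90,x0:x0+90]
    cv2.imwrite(f"pics/b_{n}.png",cv2.resize(cr,None,fx=6,fy=6,interpolation=cv2.INTER_CUBIC)[...,::-1])
E
python3 m.py; python3 -c "
import cv2,numpy as np
a=cv2.imread('pics/b_top.png');b=cv2.imread('pics/b_side.png')
cv2.imwrite('pics/b.png',cv2.resize(np.hstack([a,b]),(800,400)))"
```

```text
top red 194 z [-0.004  0.004  0.066]
  rim mid [0.5091 0.1506 0.0546] [0.064 0.061 0.013]
  flange mid [0.5107 0.1567 0.0034] [0.088 0.075 0.018]
  yellow 28 [0.5099 0.1551 0.2038] [0.503 0.148 0.197] [0.519 0.164 0.211]
  ytop 10 [0.5093 0.1542 0.2072]
    [(np.float64(0.591), np.float64(-0.264), np.float64(0.001)), (np.float64(0.556), np.float64(-0.263), np.float64(0.004)), (np.float64(0.521), np.float64(-0.263), np.float64(0.005))]
    [(np.float64(0.591), np.float64(-0.279), np.float64(-0.001)), (np.float64(0.556), np.float64(-0.277), np.float64(0.005)), (np.float64(0.521), np.float64(-0.278), np.float64(-0.003))]
    [(np.float64(0.591), np.float64(-0.292), np.float64(0.004)), (np.float64(0.555), np.float64(-0.287), np.float64(0.025)), (np.float64(0.521), np.float64(-0.29), np.float64(0.01))]
    [(np.float64(0.592), np.float64(-0.307), np.float64(-0.002)), (np.float64(0.551), np.float64(-0.285), np.float64(0.095)), (np.float64(0.521), np.float64(-0.299), np.float64(0.031))]
    [(np.float64(0.591), np.float64(-0.319), np.float64(0.008)), (np.float64(0.556), np.float64(-0.319), 
[... 2766 characters left out ...]
(-0.337), np.float64(0.108)), (np.float64(0.513), np.float64(-0.318), np.float64(0.081)), (np.float64(0.533), np.float64(-0.371), np.float64(0.005))]
    [(np.float64(0.604), np.float64(-0.531), np.float64(-0.005)), (np.float64(0.561), np.float64(-0.453), np.float64(-0.0)), (np.float64(0.52), np.float64(-0.377), np.float64(0.007))]
    [(np.float64(0.587), np.float64(-0.532), np.float64(0.0)), (np.float64(0.54), np.float64(-0.442), np.float64(0.013)), (np.float64(0.503), np.float64(-0.374), np.float64(0.016))]
    [(np.float64(0.578), np.float64(-0.549), np.float64(-0.003)), (np.float64(0.538), np.float64(-0.474), np.float64(-0.001)), (np.float64(0.49), np.float64(-0.38), np.float64(0.019))]
```

View pics/b.png

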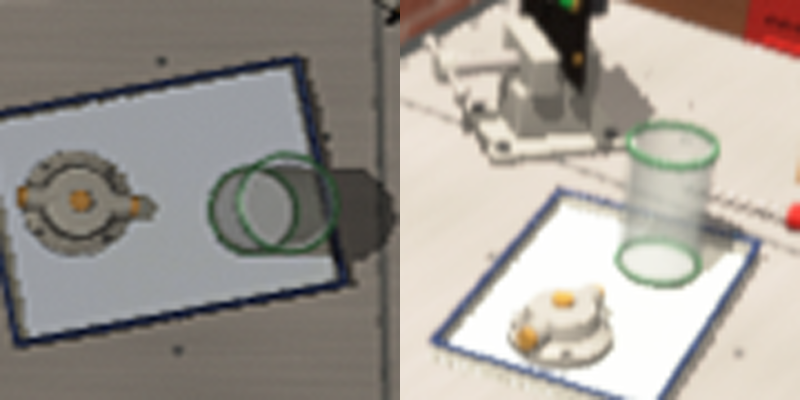

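The crops show the bowl's green rim clearly: top ellipse centre about (366,217) full-frame, side about (331,162). Depth works on the glass, so I'll fit the rim circle from both views.

```bash
cat > rim.py <<'E'
from h import *
import pickle
from scipy.optimize import least_squares
def fit(p,r):
    return least_squares(lambda c:np.hypot(p[:,0]-c[0],p[:,1]-c[1])-r,np.nanmean(p,0)[:2],loss="soft_l1",f_scale=.002).x
def bowl(f,c=(.553,-.318)):
    P=cloud(f); d=np.hypot(P[...,0]-c[0],P[...,1]-c[1])<.06
    p=P[d&(P[...,2]>.117)&(P[...,2]<.135)]; q=P[d&(P[...,2]>.03)&(P[...,2]<.112)]
    return fit(p,.0355).round(4),len(p),np.median(p[:,2]).round(4),fit(q,.035).round(4) if len(q)>20 else None,len(q)
if __name__=="__main__":
    fs=pickle.load(open("f0.pkl","rb"))
    for n,f in fs.items():
        print(n,bowl(f))
        hsv=cv2.cvtColor(f["img"],cv2.COLOR_RGB2HSV); h,s=hsv[...,0].astype(int),hsv[...,1].astype(int)
        # green rim pixels intersected with z=.125 plane
        u,v=np.round(proj(f,[.553,-.318,.12])[0]).astype(int); 
        m=np.zeros(h.shape,bool); m[v-30:v+50,u-35:u+35]=1
        m&=(h>45)&(h<85)&(s>60); vv,uu=np.nonzero(m)
        d=np.c_[(uu-f["cx"])/f["fx"],-(vv-f["cy"])/f["fy"],-np.ones(len(uu))]@rot(f["rotation"]).T
        o=f["origin"]
        for zz,r in((.124,.0355),(.006,.034)):
            X=o+d*((zz-o[2])/d[:,2])[:,None]
            c0=np.array([.553,-.318])
            for _ in range(5):
                k=abs(np.hypot(*(X[:,:2]-c0).T)-r)<.007; c0=fit(X[k],r)
            print("  green z",zz,k.sum(),c0.round(4),"rad",np.hypot(*(X[k,:2]-c0).T).mean().round(4))
        P=cloud(f); 
        yel=(h>14)&(h<28)&(s>150)&(P[...,2]>.125)&(np.hypot(P[...,0]-.509,P[...,1]-.155)<.04)
        p=P[yel]; print("  handle axis fit r12:",[fit(p[(p[:,2]>a)&(p[:,2]<a+.03)],.012).round(4) for a in(.13,.16) if ((p[:,2]>a)&(p[:,2]<a+.03)).sum()>5])
E
python3 rim.py
```

```text
top (array([ 0.5484, -0.32  ]), 156, np.float64(0.1237), array([ 0.5472, -0.3171]), 208)
  green z 0.124 67 [ 0.5492 -0.319 ] rad 0.0354
  green z 0.006 51 [ 0.5499 -0.3208] rad 0.0336
  handle axis fit r12: []
side (array([ 0.5451, -0.3145]), 96, np.float64(0.1211), array([ 0.547 , -0.3167]), 459)
  green z 0.124 11 [ 0.5452 -0.3137] rad 0.0353
  green z 0.006 1 [ 0.5453 -0.3671] rad 0.034
  handle axis fit r12: [array([0.5079, 0.1567]), array([0.5084, 0.1568])]
```

```bash
cat > go.py <<'E'
import sys; from h import *
p,A,s=tool(); t=np.array(list(map(float,sys.argv[1:4])))
print("t",s["time"],"pos",p.round(4),"w",round(s["gripper_width"],3),"F",np.round(s["contact_force"],1),"axis",A[:,0].round(3),"j6",s["joint_pos"][5].round(2))
print("shift mm",(A.T@(t-p)*1000).round(1))
E
python3 go.py .508 .156 .262
```

```text
t 0.2 pos [ 0.2153 -0.5863  0.2305] w 1.0 F [-0.4 -0.6  1. ] axis [-0.     0.001 -1.   ] j6 -0.12
shift mm [ -30.6 -596.  -530.6]
```

play_rows(plan=[[-40, -40, -36, 0, -1], [-50, -80, -71, 0, -1], [-50, -120, -107, 0, -1], [-50, -160, -143, 0, -1], [-50, -200, -178, 0, -1], [-50, -240, -214, 0, -1], [-50, -280, -250, 0, -1], [-50, -320, -285, 0, -1]])

```text
time: 1.2
tool_pos: [0.3729, -0.1864, 0.2812]
tool_rot: [0.124, 0.696, 0.124, -0.696]
contact_force: [1.4, -0.3, 0.0]
gripper_width: 0.999
```

play_rows(plan=[[0, -40, -36, 0, -1], [0, -80, -71, 0, -1], [0, -120, -107, 0, -1], [0, -160, -143, 0, -1], [0, -200, -178, 0, -1], [10, -240, -214, 0, -1], [20, -276, -245, 0, -1], [20, -276, -245, 0, -1]])

```text
time: 2.2
tool_pos: [0.5071, 0.1578, 0.2595]
tool_rot: [-0.125, -0.695, -0.125, 0.697]
contact_force: [0.2, -0.1, -0.2]
gripper_width: 1.002
```

```bash
python3 go.py .508 .156 .158
python3 - <<'E'
from h import *
f=manip.grab_frame("wrist"); save("w1",f); P=cloud(f)
hsv=cv2.cvtColor(f["img"],cv2.COLOR_RGB2HSV); h,s=hsv[...,0].astype(int),hsv[...,1].astype(int)
m=(h>14)&(h<28)&(s>150)&(P[...,2]>.19)&(P[...,2]<.215)&(np.hypot(P[...,0]-.509,P[...,1]-.155)<.04)
p=P[m]; print(len(p),np.mean(p,0),((p.min(0)+p.max(0))/2).round(4),np.ptp(p,axis=0).round(3))
E
```

```text
t 2.2 pos [0.5071 0.1578 0.2595] w 1.002 F [ 0.2 -0.1 -0.2] axis [-0.003 -0.    -1.   ] j6 1.38
shift mm [101.5   2.1  -0.5]
801 [0.51259109 0.15785237 0.20253102] [0.5111 0.1573 0.1989] [0.02  0.022 0.018]
```

View pics/w1.png

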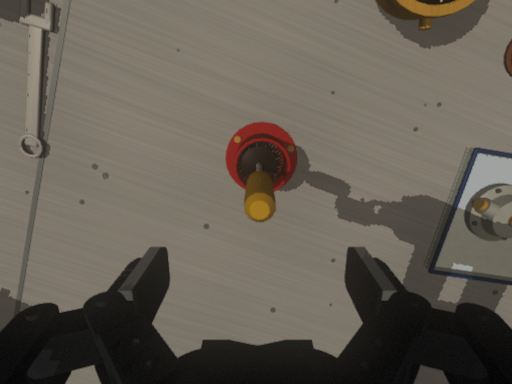

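Handle top is at (260,208), centred between the fingers, and its position agrees with the other views to about 2 mm. Descend and grip.

play_rows(plan=[[30, 1, -2, 0, -1], [60, 1, -2, 0, -1], [85, 1, -2, 0, -1], [101, 1, -2, 0, -1], [101, 1, -2, 0, -0.3], [101, 1, -2, 0, 0.5], [101, 1, -2, 0, 1], [101, 1, -2, 0, 1]])

```text
time: 3.25
tool_pos: [0.5105, 0.1555, 0.1618]
tool_rot: [0.124, 0.697, 0.124, -0.695]
contact_force: [-0.6, 0.7, 3.5]
gripper_width: 0.263
```

play_rows(plan=[[0, 0, 0, 0, 1], [0, 0, 0, 0, 1], [0, 0, 0, 0, 1]])

```text
time: 3.62
tool_pos: [0.5106, 0.1555, 0.1617]
tool_rot: [0.124, 0.697, 0.124, -0.695]
contact_force: [0.2, 0.2, 5.7]
gripper_width: 0.263
```

play_rows(plan=[[-30, 0, 0, 0, 1], [-70, 0, 0, 0, 1], [-110, 0, 0, 0, 1], [-150, 0, 0, 0, 1], [-175, 0, 0, 0, 1], [-175, 0, 0, 0, 1], [-175, 0, 0, 0, 1]])

```text
time: 4.5
tool_pos: [0.5091, 0.155, 0.3331]
tool_rot: [-0.124, -0.695, -0.124, 0.697]
contact_force: [0.6, -0.2, -1.8]
gripper_width: 0.266
```

```bash
cat > brush.py <<'E'
from h import *
import sys
p0,A,s=tool(); print("tool",p0.round(4),"F",np.round(s["contact_force"],1),s["gripper_width"])
g=p0-A[:,0]*.019
f=manip.grab_frame("side"); save(sys.argv[1],f); P=cloud(f)
# points near expected axis below the fingers
d=np.hypot(P[...,0]-p0[0],P[...,1]-p0[1])<.045
b=P[d&(P[...,2]<p0[2]-.005)&(P[...,2]>p0[2]-.165)]
# camera sees near surface; fit circle radius per band
from rim import fit
for lo,hi,r in((.05,.10,.003),(.003,.035,.012),(.113,.14,.026)):
    q=b[(b[:,2]<p0[2]-lo)&(b[:,2]>p0[2]-hi)]
    if len(q)>5:
        c=fit(q,r); print("z-",lo,hi,"n",len(q),"centre rel tool mm",((c-p0[:2])*1000).round(1))
hd=P[d&(P[...,2]<p0[2]-.10)]; hd=hd[hd[:,2]>p0[2]-.19]
print("lowest rel tool",np.sort(p0[2]-hd[:,2])[-12:].round(4)*1000)
E
python3 brush.py s2; python3 go.py .508 .156 .338
```

```text
tool [0.5091 0.155  0.3331] F [ 0.6 -0.2 -1.8] 0.26566030754756137
z- 0.05 0.1 n 37 centre rel tool mm [-5.4  2. ]
z- 0.003 0.035 n 93 centre rel tool mm [-1.6 -0.4]
z- 0.113 0.14 n 262 centre rel tool mm [-0. -3.]
lowest rel tool [153.4 154.2 154.2 154.3 154.4 154.4 154.5 154.7 154.8 154.9 155.  155.8]
t 4.55 pos [0.509  0.155  0.3327] w 0.265 F [-0.2  0.6 -1.8] axis [-0.004 -0.001 -1.   ] j6 1.37
shift mm [-5.3 -1.3  0.6]
```

View pics/s2.png

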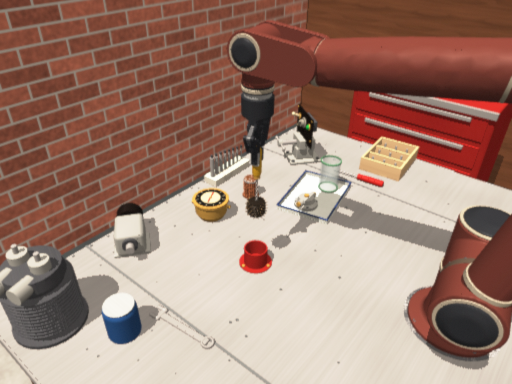

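Brush is held upright at (256,195), pot is empty at (256,257). Carry it to above the bowl.

```bash
python3 go.py .5475 -.318 .343
```

```text
t 4.55 pos [0.509  0.155  0.3327] w 0.265 F [-0.2  0.6 -1.8] axis [-0.004 -0.001 -1.   ] j6 1.37
shift mm [-10.2 457.3 126.8]
```

play_rows(plan=[[-10, 45, 13, 0, 1], [-10, 92, 25, 0, 1], [-10, 140, 39, 0, 1], [-10, 188, 52, 0, 1], [-10, 236, 65, 0, 1], [-10, 284, 79, 0, 1], [-10, 330, 91, 0, 1], [-10, 370, 103, 0, 1]])

```text
time: 5.55
tool_pos: [0.5399, -0.2292, 0.3427]
tool_rot: [-0.123, -0.695, -0.124, 0.697]
contact_force: [0.3, 0.2, -1.6]
gripper_width: 0.27
```

play_rows(plan=[[0, 40, 11, 0, 1], [0, 70, 19, 0, 1], [0, 87, 24, 0, 1], [0, 87, 24, 0, 1], [0, 87, 24, 0, 1]])

```text
time: 6.18
tool_pos: [0.5481, -0.3165, 0.345]
tool_rot: [-0.124, -0.696, -0.124, 0.696]
contact_force: [-0.0, 0.2, -2.2]
gripper_width: 0.262
```

```bash
python3 brush.py s3; python3 go.py .5475 -.318 .343
python3 - <<'E'
from h import *
from rim import bowl
f=manip.grab_frame("side"); t=manip.grab_frame("top"); w=manip.grab_frame("wrist"); save("w3",w); print("side",bowl(f)); print("wrist",bowl(w))
a=f["img"][100:220,250:410]; cv2.imwrite("pics/c3.png",np.hstack([cv2.resize(a,(512,384),interpolation=cv2.INTER_CUBIC),w["img"]])[...,::-1][:, :])
i=cv2.imread("pics/c3.png"); cv2.imwrite("pics/c3.png",cv2.resize(i,(800,300)))
# pot, now empty, both views
from rim import fit
for n,g in(("side",f),("top",t)):
    P=cloud(g); hsv=cv2.cvtColor(g["img"],cv2.COLOR_RGB2HSV); h,s=hsv[...,0].astype(int),hsv[...,1]
    m=((h<6)|(h>174))&(s>150)&(np.hypot(P[...,0]-.508,P[...,1]-.155)<.06)
    q=P[m&(P[...,2]>.05)]; print(n,"pot rim",len(q),fit(q,.032).round(4)); q=P[m&(P[...,2]>.015)&(P[...,2]<.045)]; print("wall",len(q),fit(q,.034).round(4) if len(q)>9 else "")
E
```

```text
tool [ 0.5481 -0.3165  0.345 ] F [-0.   0.2 -2.2] 0.26204568898741964
z- 0.05 0.1 n 24 centre rel tool mm [-3.4  1.3]
z- 0.003 0.035 n 63 centre rel tool mm [-2.8  0. ]
z- 0.113 0.14 n 158 centre rel tool mm [-1.2 -3.3]
lowest rel tool [152.9 153.1 153.1 153.4 154.  154.6 155.1 156.3 156.3 157.1 157.7 159.9]
t 6.225 pos [ 0.5481 -0.3164  0.3453] w 0.264 F [ 0.4 -0.  -1.4] axis [-0.  0. -1.] j6 0.58
shift mm [2.3 1.3 1.1]
side (array([ 0.5459, -0.3148]), 94, np.float64(0.1208), array([ 0.5467, -0.3167]), 459)
wrist (array([ 0.547, -0.318]), 636, np.float64(0.1245), array([ 0.5481, -0.3156]), 241)
side pot rim 79 [0.5066 0.1543]
wall 322 [0.5064 0.1546]
top pot rim 58 [0.5089 0.1497]
wall 5
```

View pics/c3.png

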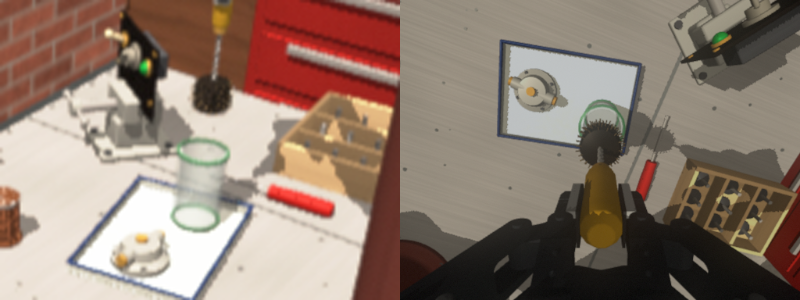

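Brush head hangs over the bowl mouth: in the wrist view the head at about (600,140) lies on the rim's line of sight. Descend slowly, then check force.

play_rows(plan=[[25, 0, 0, 0, 1], [50, 0, 0, 0, 1], [65, 0, 0, 0, 1], [80, 0, 0, 0, 1], [95, 0, 0, 0, 1], [110, 0, 0, 0, 1], [110, 0, 0, 0, 1]])

```text
time: 7.25
tool_pos: [0.5473, -0.3171, 0.2333]
tool_rot: [-0.123, -0.695, -0.125, 0.697]
contact_force: [-0.8, 0.0, -0.9]
gripper_width: 0.265
```

```bash
python3 brush.py s4;  python3 go.py .5475 -.318 .175
python3 - <<'E'
from h import *
from rim import bowl
f=manip.grab_frame("side"); w=manip.grab_frame("wrist")
a=f["img"][100:220,250:410]; i=np.hstack([cv2.resize(a,(512,384),interpolation=cv2.INTER_CUBIC),w["img"]])[...,::-1]
cv2.imwrite("pics/c4.png",cv2.resize(i,(800,300)))
E
```

```text
tool [ 0.5473 -0.3171  0.2333] F [-0.8  0.  -0.9] 0.265068990441649
z- 0.05 0.1 n 20 centre rel tool mm [-5.5  0.7]
z- 0.003 0.035 n 55 centre rel tool mm [-3.   0.5]
z- 0.113 0.14 n 221 centre rel tool mm [-4.7  7.7]
lowest rel tool [187.2 187.7 188.  188.  188.1 188.2 188.5 188.5 188.6 188.8 188.9 189.7]
t 7.3 pos [ 0.5478 -0.3174  0.2345] w 0.266 F [ 0.5 -0.1 -0.6] axis [-0.001  0.001 -1.   ] j6 0.58
shift mm [59.5  0.5  0.4]
```

View pics/c4.png

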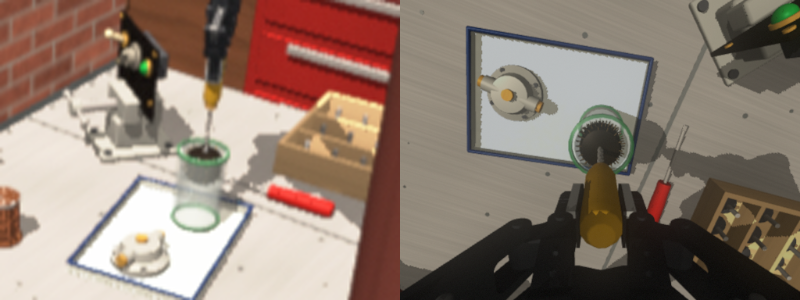

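The head is inside the mouth, centred (wrist ~(600,145) within the rim), with no side force. First stroke down.

play_rows(plan=[[15, 0, 0, 0, 1], [30, 0, 0, 0, 1], [42, 0, 0, 0, 1], [50, 0, 0, 0, 1], [55, 0, 0, 0, 1], [58, 0, 0, 0, 1], [58, 0, 0, 0, 1], [58, 0, 0, 0, 1]])

```text
time: 8.4
tool_pos: [0.5483, -0.3178, 0.1779]
tool_rot: [0.124, 0.696, 0.123, -0.696]
contact_force: [-0.2, 0.0, -2.5]
gripper_width: 0.263
```

play_rows(plan=[[2, 0, 0, 0, 1], [4, 0, 0, 0, 1], [4, 0, 0, 0, 1]])

```text
time: 8.78
tool_pos: [0.5479, -0.3175, 0.173]
tool_rot: [-0.124, -0.696, -0.124, 0.696]
contact_force: [-0.4, -0.7, -1.8]
gripper_width: 0.267
```

play_rows(plan=[[1, 0, 0, 0, 1], [2, 0, 0, 0, 1], [2, 0, 0, 0, 1]])

```text
time: 9.15
tool_pos: [0.5479, -0.3175, 0.1712]
tool_rot: [-0.124, -0.696, -0.124, 0.696]
contact_force: [-0.5, 0.6, -1.5]
gripper_width: 0.265
```

play_rows(plan=[[1, 0, 0, 0, 1], [1.5, 0, 0, 0, 1], [1.5, 0, 0, 0, 1]])

```text
time: 9.52
tool_pos: [0.548, -0.3176, 0.1697]
tool_rot: [-0.124, -0.696, -0.124, 0.696]
contact_force: [0.1, -0.1, -1.4]
gripper_width: 0.266
```

play_rows(plan=[[-15, 0, 0, 0, 1], [-32, 0, 0, 0, 1], [-48, 0, 0, 0, 1], [-62, 0, 0, 0, 1], [-68, 0, 0, 0, 1], [-68, 0, 0, 0, 1], [-68, 0, 0, 0, 1]])

```text
time: 10.4
tool_pos: [0.5477, -0.3173, 0.2368]
tool_rot: [-0.123, -0.696, -0.124, 0.697]
contact_force: [-0.3, -0.5, -1.3]
gripper_width: 0.267
```

play_rows(plan=[[15, 0, 0, 0, 1], [32, 0, 0, 0, 1], [48, 0, 0, 0, 1], [58, 0, 0, 0, 1], [64, 0, 0, 0, 1], [67, 0, 0, 0, 1], [67, 0, 0, 0, 1], [67, 0, 0, 0, 1]])

```text
time: 11.4
tool_pos: [0.5483, -0.3178, 0.1715]
tool_rot: [0.124, 0.696, 0.123, -0.696]
contact_force: [0.0, 0.6, -1.3]
gripper_width: 0.262
```

play_rows(plan=[[-15, 0, 0, 0, 1], [-32, 0, 0, 0, 1], [-48, 0, 0, 0, 1], [-62, 0, 0, 0, 1], [-68, 0, 0, 0, 1], [-68, 0, 0, 0, 1], [-68, 0, 0, 0, 1]])

```text
time: 12.28
tool_pos: [0.5476, -0.3173, 0.2378]
tool_rot: [-0.123, -0.696, -0.124, 0.697]
contact_force: [0.7, -1.0, -1.3]
gripper_width: 0.268
```

```bash
python3 go.py .548 -.3175 .1697
python3 - <<'E'
from h import *
from rim import bowl
f=manip.grab_frame("side"); w=manip.grab_frame("wrist"); print(bowl(f),bowl(w))
a=f["img"][100:220,250:410]; i=np.hstack([cv2.resize(a,(512,384),interpolation=cv2.INTER_CUBIC),w["img"]])[...,::-1]
cv2.imwrite("pics/c5.png",cv2.resize(i,(800,300)))
E
```

```text
t 12.275 pos [ 0.5476 -0.3173  0.2378] w 0.268 F [ 0.7 -1.  -1.3] axis [-0.001  0.001 -1.   ] j6 0.58
shift mm [68.1  0.4 -0.3]
(array([ 0.5493, -0.3165]), 163, np.float64(0.1216), array([ 0.5466, -0.3176]), 393) (array([ 0.5453, -0.32  ]), 3888, np.float64(0.1247), array([ 0.5464, -0.3145]), 908)
```

View pics/c5.png

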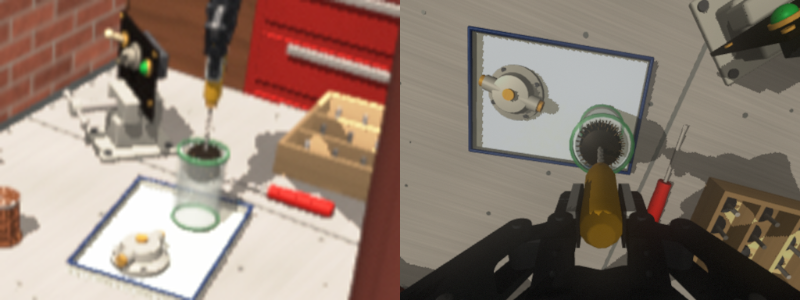

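Bristles are at the mouth again and the bowl hasn't moved. Third stroke, then out.

play_rows(plan=[[15, 0, 0, 0, 1], [32, 0, 0, 0, 1], [48, 0, 0, 0, 1], [58, 0, 0, 0, 1], [64, 0, 0, 0, 1], [67, 0, 0, 0, 1], [67, 0, 0, 0, 1], [67, 0, 0, 0, 1]])

```text
time: 13.38
tool_pos: [0.5483, -0.3178, 0.1725]
tool_rot: [0.124, 0.696, 0.123, -0.696]
contact_force: [-0.4, 0.3, -0.9]
gripper_width: 0.268
```

play_rows(plan=[[-15, 0, 0, 0, 1], [-32, 0, 0, 0, 1], [-48, 0, 0, 0, 1], [-65, 0, 0, 0, 1], [-80, 0, 0, 0, 1], [-105, 0, 0, 0, 1], [-140, 0, 0, 0, 1], [-173, 0, 0, 0, 1]])

```text
time: 14.38
tool_pos: [0.5479, -0.3175, 0.3464]
tool_rot: [0.124, 0.696, 0.124, -0.696]
contact_force: [0.2, -1.0, -2.4]
gripper_width: 0.265
```

play_rows(plan=[[0, 0, 0, 0, 1], [0, 0, 0, 0, 1]])

```text
time: 14.62
tool_pos: [0.5476, -0.3173, 0.3433]
tool_rot: [-0.123, -0.696, -0.124, 0.697]
contact_force: [-0.5, -0.6, -2.1]
gripper_width: 0.266
```

```bash
python3 go.py .508 .155 .345
```

```text
t 14.625 pos [ 0.5476 -0.3173  0.3433] w 0.266 F [-0.5 -0.6 -2.1] axis [-0.002  0.001 -1.   ] j6 0.58
shift mm [  -1.  -457.1 -125.5]
```

play_rows(plan=[[0, -45, -12, 0, 1], [0, -92, -25, 0, 1], [0, -140, -38, 0, 1], [0, -188, -52, 0, 1], [0, -236, -65, 0, 1], [0, -284, -78, 0, 1], [0, -330, -91, 0, 1], [0, -370, -102, 0, 1]])

```text
time: 15.62
tool_pos: [0.515, 0.0666, 0.342]
tool_rot: [-0.124, -0.695, -0.124, 0.698]
contact_force: [-0.8, 0.5, -1.1]
gripper_width: 0.268
```

play_rows(plan=[[0, -40, -11, 0, 1], [0, -70, -19, 0, 1], [0, -87, -24, 0, 1], [20, -87, -24, 0, 1], [45, -87, -24, 0, 1], [70, -87, -24, 0, 1], [90, -87, -24, 0, 1], [90, -87, -24, 0, 1]])

```text
time: 16.62
tool_pos: [0.5075, 0.1538, 0.2515]
tool_rot: [-0.123, -0.694, -0.123, 0.698]
contact_force: [-0.0, -0.2, -1.6]
gripper_width: 0.261
```

```bash
python3 brush.py s6; python3 go.py .5085 .155 .163
python3 - <<'E'
from h import *
f=manip.grab_frame("side"); w=manip.grab_frame("wrist")
a=f["img"][150:300,160:360]; i=np.hstack([cv2.resize(a,(512,384),interpolation=cv2.INTER_CUBIC),w["img"]])[...,::-1]
cv2.imwrite("pics/c6.png",cv2.resize(i,(800,300)))
E
```

```text
tool [0.5075 0.1538 0.2515] F [-0.  -0.2 -1.6] 0.2613122437399069
z- 0.05 0.1 n 28 centre rel tool mm [-3.   3.6]
z- 0.003 0.035 n 78 centre rel tool mm [-1.8 -0. ]
z- 0.113 0.14 n 240 centre rel tool mm [-0.8 -3.5]
lowest rel tool [152.8 153.6 154.  154.3 154.5 154.8 154.9 155.1 155.2 155.3 155.6 156.6]
t 16.675 pos [0.5084 0.1541 0.2536] w 0.264 F [ 0.4 -0.6  0.4] axis [-0.002 -0.001 -1.   ] j6 1.37
shift mm [90.6 -0.8 -0.6]
```

View pics/c6.png

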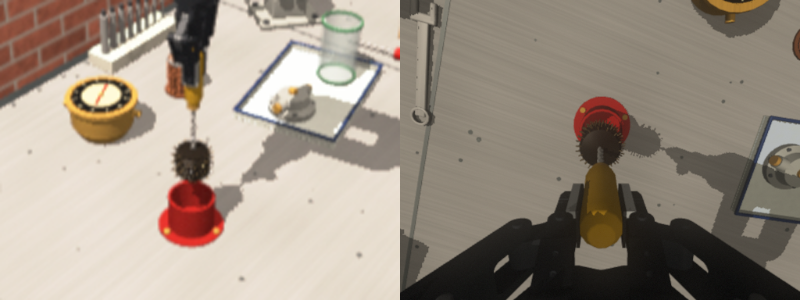

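The head (about (193,160) in the side crop) hangs right over the pot (193,205), with an offset under about 2 mm. Lower it in.

play_rows(plan=[[20, -1, 0, 0, 1], [40, -1, 0, 0, 1], [55, -1, 0, 0, 1], [68, -1, 0, 0, 1], [78, -1, 0, 0, 1], [84, -1, 0, 0, 1], [87, -1, 0, 0, 1], [87, -1, 0, 0, 1]])

```text
time: 17.77
tool_pos: [0.5086, 0.1558, 0.168]
tool_rot: [0.124, 0.696, 0.124, -0.696]
contact_force: [-0.5, -0.4, -0.6]
gripper_width: 0.268
```

play_rows(plan=[[1, 0, 0, 0, 1], [2, 0, 0, 0, 1], [2, 0, 0, 0, 1]])

```text
time: 18.15
tool_pos: [0.5085, 0.1558, 0.1659]
tool_rot: [0.124, 0.696, 0.124, -0.696]
contact_force: [0.2, 0.7, -1.3]
gripper_width: 0.268
```

play_rows(plan=[[1, 0, 0, 0, 1], [2, 0, 0, 0, 1], [3, 0, 0, 0, 1], [3, 0, 0, 0, 1], [3, 0, 0, 0, 1]])

```text
time: 18.77
tool_pos: [0.5085, 0.1558, 0.1628]
tool_rot: [0.124, 0.696, 0.124, -0.696]
contact_force: [-0.2, 0.0, -1.8]
gripper_width: 0.264
```

play_rows(plan=[[1, 0, 0, 0, 1], [1.5, 0, 0, 0, 1], [1.5, 0, 0, 0, 1]])

```text
time: 19.15
tool_pos: [0.5087, 0.1558, 0.1618]
tool_rot: [0.124, 0.696, 0.124, -0.696]
contact_force: [-0.8, -1.2, 0.9]
gripper_width: 0.269
```

The force is changing sign at the expected height, so the brush is on the floor. Release slowly.

play_rows(plan=[[0, 0, 0, 0, 0.4], [0, 0, 0, 0, 0.2], [0, 0, 0, 0, 0], [0, 0, 0, 0, -0.3], [0, 0, 0, 0, -0.7], [0, 0, 0, 0, -1], [0, 0, 0, 0, -1], [0, 0, 0, 0, -1]])

```text
time: 20.15
tool_pos: [0.5085, 0.1558, 0.1613]
tool_rot: [0.124, 0.696, 0.124, -0.696]
contact_force: [0.3, -0.9, -0.1]
gripper_width: 0.998
```

play_rows(plan=[[-10, 0, 0, 0, -1], [-30, 0, 0, 0, -1], [-60, 0, 0, 0, -1], [-100, 0, 0, 0, -1], [-140, 0, 0, 0, -1], [-170, 0, 0, 0, -1], [-170, 0, 0, 0, -1], [-170, 0, 0, 0, -1]])

```text
time: 21.15
tool_pos: [0.5082, 0.1557, 0.331]
tool_rot: [-0.124, -0.696, -0.124, 0.696]
contact_force: [-0.2, -0.4, 0.0]
gripper_width: 1.004
```

Run:
```python
from h import *
from rim import bowl,fit
import pickle
s=manip.state(); print(s["time"],s["tool_pos"],s["gripper_width"],s["contact_force"])
f=manip.grab_frame("side"); t=manip.grab_frame("top"); save("s7",f); print("side",bowl(f)); print("top",bowl(t))
P=cloud(f); hsv=cv2.cvtColor(f["img"],cv2.COLOR_RGB2HSV); h,sa=hsv[...,0].astype(int),hsv[...,1]
p=P[(h>14)&(h<28)&(sa>150)&(P[...,2]>.125)&(P[...,2]<.23)&(np.hypot(P[...,0]-.509,P[...,1]-.155)<.04)]
print("handle",[fit(p[(p[:,2]>a)&(p[:,2]<a+.03)],.012).round(4) for a in(.13,.16)],"top z",np.sort(p[:,2])[-5:].round(3))
```

```text
21.15 [0.50821792 0.15570881 0.33102845] 1.0041126697402218 [-0.19210595 -0.40432387  0.01658227]
side (array([ 0.5457, -0.3147]), 92, np.float64(0.1206), array([ 0.5467, -0.3168]), 458)
top (array([ 0.5486, -0.32  ]), 154, np.float64(0.1239), array([ 0.5475, -0.3173]), 212)
handle [array([0.5071, 0.1567]), array([0.5061, 0.1564])] top z [0.204 0.204 0.204 0.204 0.205]
```

View pics/s7.png

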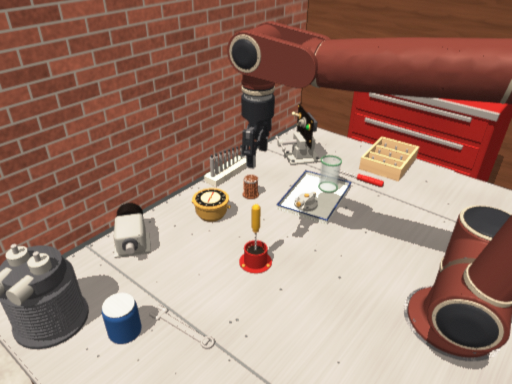

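The brush stands upright in its pot (handle at (256,217)), the bowl is unmoved at (330,172), and the gripper is clear. Hand in.

```bash
python3 -c "
from plant import manip
print(manip.job_done())"
```

```text
the job is handed in; nothing more can be done
None
```

The brush is back in its pot after three full down-and-up strokes in the glass bowl. I handed the job in at about 21 s of the 61 s allowed; no verdict is reported.

- **Strokes:** each went to an estimated 0–3 mm above the bowl floor, then up until the bristles reached the mouth. Contact force readings stayed under about 3 N throughout. I inferred the depth from tool height, since I never felt contact with the floor.
- **Brush:** in the last check it stood upright, with its top at 0.205 m. That is the height expected with the underside on the pot floor. It stood within about 2 mm of where it began.
- **Bowl:** its position matched the start to within 1 mm in both camera views.
- **Other items:** they looked unmoved in the final picture; I did not measure them.
- **Robot:** the gripper was open and well clear.
- **Disagreements:** the side and top cameras differed by 3–5 mm on the bowl and pot centres. I worked from values in between and checked with the wrist camera. The side-camera fit of the brush head inside the bowl was unreliable because of the glass, so I ignored it.

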